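# Bleed the purge-gas manifold and set its metering valve two turns open

### The job

First bleed the purge-gas manifold: pull its upright sprung lever towards the robot all the way to its stop, then ease it slowly back to rest without letting it snap. Then take the upright crank handle on the valve wheel, turn the wheel clockwise (seen from above) until it is closed on its stop, and back it off by exactly two full turns. Finish still gripping the crank handle there, and leave the things standing round the manifold where they are.

Things in the scene. Friction and masses are not known exactly. Their poses are not given: they have to be found in the camera images.
- manifold: fixed metal manifold on the worktop: base plate 105 (x) x 300 (y) x 10 mm with two valve blocks joined by a pipe; the sprung lever stands at its +y end, the wheel at its -y end. Origin: centre of the plate's underside; x runs across it, away from the robot, y along it, z up. It stands turned by up to 0.25 rad
- purge_lever (a joint): angle of the sprung lever: 0 at rest (leaning 0.4 rad away from the robot, towards manifold +x), 0.8 rad on its stop (leaning 0.4 rad towards the robot, manifold -x). A spring always pushes it to 0: about 3 N at the knob at rest, 7 N on the stop. Let go, it snaps back; easing it means that the knob returns well below 0.15 m/s (1.5 rad/s)
- purge_knob (a point): centre of the lever's black barrel-shaped knob, a level cylinder 28 mm in diameter and 30 mm long (along manifold y, flat ends), on a 9 mm rod, 100 mm from the pivot; at rest 158 mm above the worktop, 166 mm at mid stroke. Free all round
- purge_pivot (a point): fixed point on the lever's hinge axis, which is level and runs along manifold y; at x 10, y 95, z 66 mm in the manifold's frame
- valve_wheel (a joint): angle of the valve wheel from its closed stop, counted over several turns: 0 = closed on the stop (hard), grows anticlockwise seen from above as the valve opens, up to 25.1 rad (4 turns). Starts 0.6 to 1.4 turns open. Friction only (about 2 N at the handle); it stays where it is left
- wheel_centre (a point): fixed point on the wheel's upright axis, at the height of the middle of the crank handle; at x 0, y -95, z 111 mm in the manifold's frame
- crank_grip (a point): middle of the crank handle (axis upright), 111 mm above the worktop; it goes round wheel_centre on a circle of 45 mm radius. With the wheel on its stop (0), and at each whole turn from it, the handle stands on the manifold -x side of the axis
- crank_handle: the crank handle: an upright black cylinder, 20 mm in diameter and 50 mm high, from 86 to 136 mm above the worktop, which revolves freely about its own axis on the wheel, so that a hand can hold it and go round without turning. Below it the wheel: dark rim of 102 mm outer diameter, its top 84 mm above the worktop, hub top 90 mm. Origin: centre of the handle's underside
- mirror_mount: bystander: small square mirror on a post and foot, 51 x 52 x 106 mm; origin under its foot
- power_sensor: bystander: black round sensor puck, 48 mm across, 26 mm high; origin under its centre
- filter_frame: bystander: black square filter frame, 50 x 50 x 9 mm, lying flat; origin under its centre
- post_holder: bystander: slim upright grey post holder with side thumbscrew, 25 x 41 x 95 mm; origin under its centre

How it is judged:
By the outcome, as a careful person would: the job done as asked, in the order asked, and still so for the second after the job is handed in, while the arm keeps its last pose, push and grip.
It also fails if it takes over 69 s, if anything falls off the work surface, if the arm or the gripper's body presses on something with over 40 N, if the wrist force passes 120 N, or if a joint passes its speed limit or range.

### The arm

A 6-joint arm with a two-finger parallel gripper is mounted at the origin on a cart in front of the work surface, level with it; the furniture and walls round the work are solid. World frame = base frame: x ahead of the robot, y to its left, z up, the work surface at z = 0. Lengths are in m, angles in rad, forces in N, time in s.
With the tool pointing down it reaches from about 0.275 to 0.875 m from the base axis. Payload 12.5 kg.
Tool frame: the origin (TCP) lies at the very end of the fingers, on their centre line; the grasp point (between the pads) lies 19 mm behind it; x points along the fingers, y is the direction in which the jaws open and shut, and the axes are right-handed (so a half turn about x gives the same grasp; the last joint's range is limited). The gripper opens to 85 mm and grips with 20 to 120 N. Pads are 22 mm wide; open, the fingers measure 114 mm over their backs; the gripper's body (76 mm by 85 mm) begins 54 mm behind the grasp point. The pads swing forward as they close: fully open they stand 13 mm farther back than shut.
Start: joints at [1.074, 0.351, 1.652, -0, 1.139, -0.085], TCP at [0.22, 0.504, 0.231] pointing down, gripper open.
Joint ranges: [-2.75, 2.75], [-0.79, 2.1], [0.01, 2.65], [-1.57, 4.71], [0.07, 3.14], [-2.87, 2.87]. Speed limits (rad/s): [2.22, 2.22, 2.79, 3.14, 3.14, 3.14].

### API

Orientations are given as a 3x3 rotation matrix whose columns are the frame's x, y, z axes.
In Python, from bench import manip gives the robot as it stands. Calls block until the motion is done:
- manip.move_ptp(position, orientation): joint-space move of the TCP to a pose.
- manip.move_l(position, attitude=None, max_speed=0.15): straight line of the TCP; attitude=None keeps the orientation; max_speed is the mean speed in m/s.
- manip.move_j(angles): joint-space move.
- manip.set_gripper(opening, effort=None): opening from 0.0 (shut) to 1.0 (fully open); effort is the grip in N (None keeps the last); returns when the fingers have stopped.
- manip.dwell(seconds).
- manip.inverse_kinematics(position, orientation): joint angles nearest the present ones, or None.
- manip.grab_frame(name): name is "scene" or "side" or "wrist"; returns (picture, depth): 420x560x3 uint8, red, green, blue; 420x560 float32, m along the optical axis (not along the pixel's ray), 0 where there is no reading.
- manip.get_calibration(name): a dict with "camera_matrix" (3x3 intrinsics, pixels), "k1" (the pictures are not rectified: a ray, as slopes to the right and down, at radius r is drawn at 1 + k1 r^2 times it, then the intrinsics apply), "R" (3x3) and "t" (3): a world point X has camera coordinates R X + t. Camera axes: x right, y down, z forward; pixel columns grow to the right and rows downward; lengths in m; the calibration is good to about 2 mm. A picture is of the moment at which its call begins: read the wrist's pose just before it. get_calibration takes no time and is no camera call; for the wrist camera it gives the pose at the moment of the call.
A pose or a line that the arm cannot do raises manip.Unreachable and nothing moves.
- manip.sign_off(): hands the job in, once; it reports no verdict.
Trained networks look in the newest picture that a camera, given by its name, has taken for a name from the list of things; names that differ only in an ending like _2 or _b are one class to them, and where a whole thing is asked for, a point or a joint stands for the part that bears it (a point fixed in the world has none). Each returns a list of dicts, best first, with "confidence" (0 to 1); they miss things now and then, are a little off and sometimes report something else, mostly with a low value. They report only what shows in the picture. A call takes as long as a camera call.
- manip.look_for(camera, name): "at" ([x, y, z] in m, in world coordinates, good to about 4 mm: the middle of the surface that is visible of it).
Readings, each from a call of its own:
- manip.current_time(): time.
- manip.current_qpos(): joint angles.
- manip.current_joint_vel(): joint speeds.
- manip.current_joint_torque(): joint torques, N m.
- manip.current_ee_pos(): TCP position.
- manip.current_tcp_rot(): TCP orientation.
- manip.current_force(): force on the tool from outside, world axes, zero at the start.
- manip.current_ft_torque(): the same for the moment, N m.
- manip.current_grip_width(): opening from 0.0 (shut) to 1.0 (fully open).
Only numpy, scipy, OpenCV 4.12 (cv2) and the standard library are available. Lean on these libraries where they do the work, as an engineer would, in place of code of your own. Each camera call takes 0.05 s, during which the arm holds its last target.

## Working session

There is one attempt and no reset: what is moved stays moved. The work goes in short steps, each a Python script; the robot and the scene stay as the last script left them, time stands still between calls to the robot, and variables do not carry over. Pictures are saved under pics/ and viewed, and the job is handed in when it is done.

```bash
ls; mkdir -p pics
python3 - <<'E'
from bench import manip
import cv2, numpy as np
for n in ["scene","side","wrist"]:
    p,d=manip.grab_frame(n); cv2.imwrite(f"pics/{n}0.png",p[:,:,::-1]); np.save(f"pics/{n}0.npy",d)
    c=manip.get_calibration(n); print(n,c)
    for k in ["purge_lever","purge_knob","crank_handle","crank_grip","valve_wheel","manifold","mirror_mount","power_sensor","filter_frame","post_holder"]:
        try:
            r=manip.look_for(n,k); print(n,k,[(np.round(a["at"],3).tolist(),round(a["confidence"],2)) for a in r[:2]])
        except Exception as e: print(k,e)
print(manip.current_time())
E
```

```text
pics
scene {'camera_matrix': array([[487.03425883,   0.        , 270.83382067],
       [  0.        , 487.03425883, 215.16498417],
       [  0.        ,   0.        ,   1.        ]]), 'k1': -0.13850031981614258, 'R': array([[ 0.77716793, -0.62923519,  0.00854922],
       [-0.37553554, -0.47463931, -0.79604685],
       [ 0.50495849,  0.61545154, -0.60517462]]), 't': array([-0.47026654,  0.23995296,  1.0831533 ])}
scene purge_lever [([0.546, -0.068, 0.151], 0.83)]
scene purge_knob [([0.543, -0.066, 0.152], 0.87)]
scene crank_handle [([0.483, -0.279, 0.118], 0.58)]
scene crank_grip [([0.485, -0.283, 0.118], 0.64)]
scene valve_wheel [([0.487, -0.284, 0.116], 0.61), ([0.52, -0.276, 0.081], 0.6)]
scene manifold [([0.511, -0.193, 0.015], 0.55)]
scene mirror_mount [([0.49, 0.239, 0.055], 0.68)]
scene power_sensor [([0.386, 0.13, 0.018], 0.68)]
scene filter_frame [([0.396, -0.432, 0.005], 0.83), ([0.522, -0.275, 0.083], 0.68)]
scene post_holder [([0.567, -0.463, 0.06], 0.78)]
side {'camera_matrix': array([[437.32657769,   0.        , 282.90632275],
       [  0.        , 437.32657769, 206.1560
[... 860 characters left out ...]
0.058], 0.64), ([0.514, -0.226, 0.031], 0.62)]
wrist {'camera_matrix': array([[341.7599067 ,   0.        , 283.36286831],
       [  0.        , 341.7599067 , 212.21439617],
       [  0.        ,   0.        ,   1.        ]]), 'k1': -0.08326774806734323, 'R': array([[ 0.40046873,  0.91630946,  0.00132716],
       [ 0.87844903, -0.38433324,  0.28392826],
       [ 0.26067622, -0.11253855, -0.95884461]]), 't': array([-0.54992949, -0.03618625,  0.37914811])}
wrist purge_lever []
wrist purge_knob []
wrist crank_handle []
wrist crank_grip []
wrist valve_wheel []
wrist manifold []
wrist mirror_mount []
wrist power_sensor [([0.396, 0.143, 0.025], 0.73)]
wrist filter_frame []
wrist post_holder []
1.65
```

View pics/scene0.png

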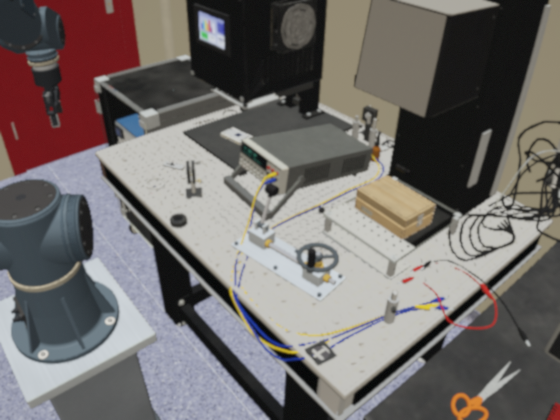

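View pics/side0.png

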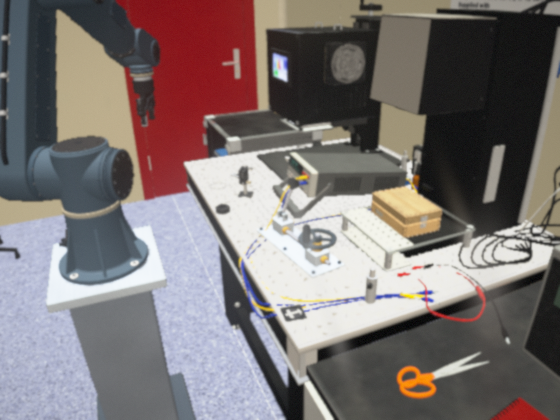

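Run:
```python
import cv2
a=cv2.imread("pics/scene0.png")[150:330,200:400]; cv2.imwrite("pics/s0z.png",cv2.resize(a,None,fx=3.3,fy=3.3,interpolation=cv2.INTER_CUBIC))
a=cv2.imread("pics/side0.png")[160:290,220:360]; cv2.imwrite("pics/d0z.png",cv2.resize(a,None,fx=4.5,fy=4.5,interpolation=cv2.INTER_CUBIC))
```

```text
(no output)
```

View pics/s0z.png

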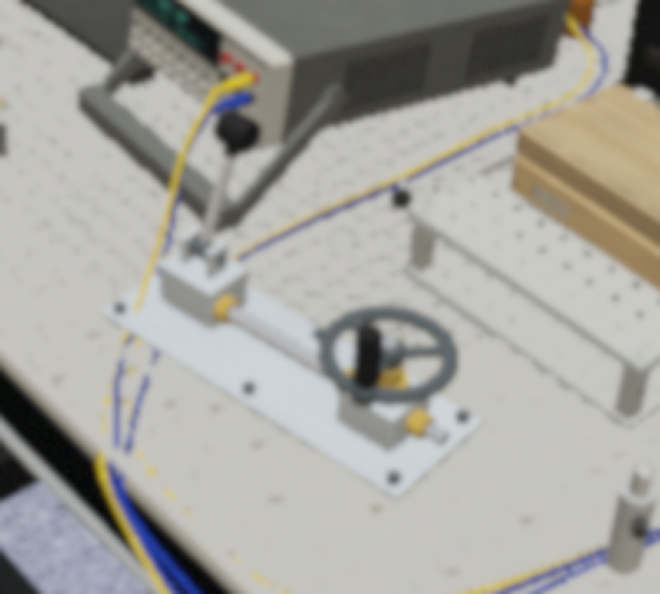

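View pics/d0z.png

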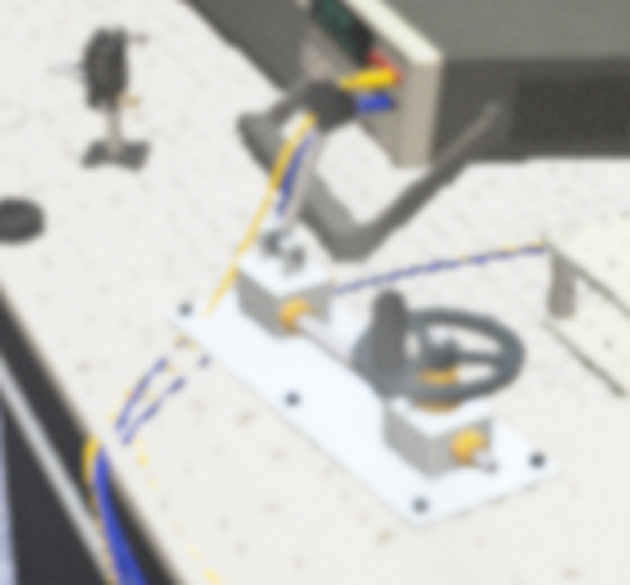

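```bash
cat > h.py <<'E'
from bench import manip
import numpy as np, cv2
def down(yaw):
    # tool x down, tool y = (-sin,cos) i.e. manifold y for yaw
    x=np.array([0,0,-1.]); y=np.array([-np.sin(yaw),np.cos(yaw),0]); return np.column_stack([x,y,np.cross(x,y)])
def cloud(d,c):
    v,u=np.mgrid[0:d.shape[0],0:d.shape[1]]
    K=c["camera_matrix"]; pts=np.stack([u,v],-1).reshape(-1,1,2).astype(float)
    n=cv2.undistortPoints(pts,K,np.array([c["k1"],0,0,0,0.])).reshape(-1,2)
    z=d.reshape(-1); P=np.column_stack([n*z[:,None],z])
    W=(P-c["t"])@c["R"]; W[z<=0]=np.nan
    return W.reshape(*d.shape,3)
def save(name,p): cv2.imwrite(f"pics/{name}.png",p[:,:,::-1])
E
python3 - <<'E'
from h import *
c=manip.get_calibration("wrist"); cam=-c["R"].T@c["t"]; R=manip.current_tcp_rot(); p=manip.current_ee_pos()
print("cam in tool",R.T@(cam-p), "axes", (R.T@c["R"].T).round(3)); print(R.round(3))
for n in ["scene","side"]:
    W=cloud(np.load(f"pics/{n}0.npy"),manip.get_calibration(n)).reshape(-1,3)
    m=(np.abs(W[:,0]-.58)<.16)&(np.abs(W[:,1]+.05)<.25)&(W[:,2]>.1)
    Q=W[m]
    # coarse height map
    gx=np.arange(.44,.74,.02); gy=np.arange(-.28,.2,.02)
    print(n,"rows x, cols y",gy.round(2))
    for x in gx:
        print(round(x,2),[int(1000*np.nanmax(s)) if len(s:=Q[(np.abs(Q[:,0]-x)<.01)&(np.abs(Q[:,1]-y)<.01),2]) else 0 for y in gy])
for s in (0.15,0.15+np.pi):
    print(manip.inverse_kinematics([.45,-.18,.33],down(s)),manip.inverse_kinematics([.544,-.069,.14],down(s)))
E
```

```text
cam in tool [-0.14326983 -0.00052199 -0.07281091] axes [[-0.001 -0.284  0.959]
 [ 1.    -0.001  0.001]
 [ 0.     0.959  0.284]]
[[-0.     0.4    0.916]
 [-0.     0.916 -0.4  ]
 [-1.    -0.     0.   ]]
scene rows x, cols y [-0.28 -0.26 -0.24 -0.22 -0.2  -0.18 -0.16 -0.14 -0.12 -0.1  -0.08 -0.06
 -0.04 -0.02  0.    0.02  0.04  0.06  0.08  0.1   0.12  0.14  0.16  0.18]
0.44 [0, 0, 0, 0, 0, 0, 0, 0, 0, 0, 0, 0, 0, 0, 0, 0, 0, 0, 0, 0, 0, 0, 0, 0]
0.46 [0, 0, 0, 0, 0, 0, 0, 0, 0, 0, 0, 0, 0, 0, 0, 0, 0, 0, 0, 0, 0, 0, 0, 0]
0.48 [136, 130, 0, 0, 0, 0, 0, 0, 0, 0, 0, 0, 0, 0, 0, 0, 0, 0, 0, 0, 0, 0, 0, 0]
0.5 [137, 0, 0, 0, 0, 0, 0, 0, 0, 0, 0, 0, 0, 0, 0, 0, 0, 0, 0, 0, 0, 0, 0, 0]
0.52 [0, 0, 0, 0, 0, 0, 0, 0, 0, 0, 111, 120, 0, 0, 0, 0, 0, 0, 0, 0, 0, 0, 0, 0]
0.54 [0, 0, 0, 0, 0, 0, 0, 0, 0, 0, 174, 173, 167, 0, 100, 0, 0, 0, 0, 0, 0, 0, 0, 0]
0.56 [0, 0, 0, 0, 0, 0, 0, 0, 0, 0, 174, 173, 171, 0, 111, 117, 0, 0, 0, 0, 0, 0, 0, 0]
0.58 [0, 0, 0, 0, 0, 0, 0, 0, 0, 0, 0, 0, 0, 0, 0, 127, 0, 0, 0, 0, 0, 0, 0, 0]
0.6 [0, 0, 0, 0, 0, 0, 0, 0, 0, 0, 0, 0, 0, 0, 0, 134, 111, 0, 0, 0, 0, 0, 0, 
[... 1731 characters left out ...]
, 148, 147]
0.68 [0, 0, 0, 0, 0, 0, 0, 0, 0, 0, 0, 0, 0, 0, 144, 144, 146, 147, 146, 146, 148, 148, 147, 148]
0.7 [0, 0, 0, 0, 0, 0, 0, 0, 0, 0, 0, 0, 0, 0, 141, 142, 142, 142, 143, 143, 144, 143, 143, 144]
0.72 [0, 0, 0, 0, 0, 0, 0, 0, 0, 0, 0, 0, 0, 0, 140, 140, 140, 140, 141, 141, 142, 141, 141, 142]
[-4.76596773e-01  1.39618348e-01  1.67782343e+00 -4.44089210e-16
  1.32415088e+00 -2.19739310e+00] [-2.11065042e-01  4.59915616e-01  1.73982091e+00 -4.44089210e-16
  9.41856123e-01 -1.93186137e+00]
[-4.76596773e-01  1.39618348e-01  1.67782343e+00 -4.44089210e-16
  1.32415088e+00  9.44199554e-01] [-2.11065042e-01  4.59915616e-01  1.73982091e+00 -4.44089210e-16
  9.41856123e-01  1.20973128e+00]
```

Run:
```python
from h import *
t=manip.current_time()
manip.move_ptp([.49,-.165,.30],down(.15)); print(manip.current_time()-t)
c=manip.get_calibration("wrist"); p,d=manip.grab_frame("wrist"); save("w1",p); np.save("pics/w1.npy",d)
import pickle; pickle.dump(c,open("pics/w1.pkl","wb"))
for k in ["purge_knob","crank_handle","valve_wheel","manifold"]:
    r=manip.look_for("wrist",k); print(k,[(np.round(a["at"],3).tolist(),round(a["confidence"],2)) for a in r[:2]])
print(manip.current_force(),manip.current_time(),manip.current_qpos())
```

```text
2.5667000000000004
purge_knob [([0.541, -0.072, 0.15], 0.89)]
crank_handle [([0.493, -0.274, 0.13], 0.58), ([0.515, -0.171, 0.01], 0.57)]
valve_wheel [([0.532, -0.262, 0.085], 0.65)]
manifold [([0.515, -0.168, 0.008], 0.56)]
[0.19349623 0.7997476  0.61848704] 4.4667 [-4.14341255e-01  2.25489983e-01  1.64661028e+00  2.74658685e-05
  1.26952418e+00 -2.13560788e+00]
```

View pics/w1.png

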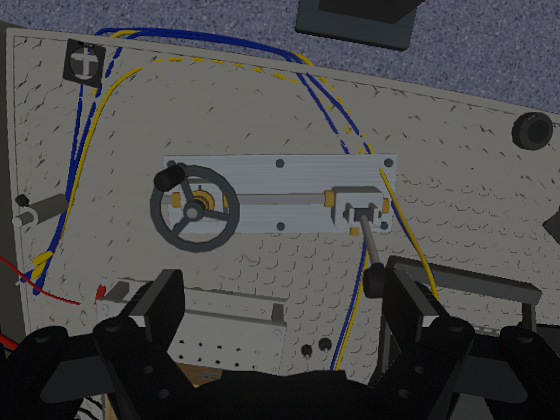

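Run:
```python
from h import *
import pickle
from scipy.optimize import least_squares
c=pickle.load(open("pics/w1.pkl","rb")); W=cloud(np.load("pics/w1.npy"),c); p=cv2.imread("pics/w1.png")
# plate colour mask
z=W[...,2]; 
v,u=np.mgrid[0:420,0:560]
m=(z>.0065)&(z<.0135)&(v>140)&(v<250)&(u>140)&(u<420)
m=cv2.morphologyEx(m.astype(np.uint8),cv2.MORPH_OPEN,np.ones((3,3)))>0
print(m.sum()); P=W[m][:,:2]
r=cv2.minAreaRect((np.percentile(P,0,axis=0)*0+P).astype(np.float32)*1000); print("rect",r)
print("bench z",np.nanmedian(z[100:140,200:300]))
# front edge line at top of image: first plate row per column
x0=[];
for col in range(180,390,5):
    rows=np.where(m[:,col])[0]
    if len(rows): x0.append(W[rows[0],col,:2])
x0=np.array(x0); print("front edge yaw",np.polyfit(x0[:,1],x0[:,0],1))
# handle
mh=(z>.1)&(u>140)&(u<200)&(v>150)&(v<210); print("handle",mh.sum(),W[mh].mean(0),W[mh].max(0),W[mh].min(0))
ht=mh&(z>np.nanmax(z[mh])-.006); print("handle top",W[ht].mean(0))
# rim
mr=(z>.075)&(z<.089)&(u>140)&(u<250)&(v>155)&(v<260)
Q=W[mr][:,:2]; q0=Q.mean(0)
d=np.hypot(*(Q-q0).T); 
f=least_squares(lambda s:np.clip(np.hypot(Q[:,0]-s[0],Q[:,1]-s[1])-.046,-.01,.01),np.append(q0,0)[:2],loss="soft_l1",f_scale=.002); print("rim centre",f.x)
rr=np.hypot(*(Q-f.x).T); print(np.percentile(rr,[50,90,95,99]))
mk=(z>.135)&(u>340)&(u<400)&(v>200)&(v<310); print("knob",mk.sum(),W[mk].mean(0),W[mk].max(0),W[mk].min(0))
```

```text
12279
rect ((526.9862670898438, -168.79605102539062), (147.67552185058594, 373.59381103515625), 8.70401668548584)
bench z 0.006452560739834313
front edge yaw [-0.1504616   0.43770785]
handle 557 [ 0.4938102  -0.27382495  0.12771672] [ 0.50558036 -0.26662761  0.13783504] [ 0.4861847  -0.2852526   0.10078229]
handle top [ 0.49561607 -0.27600306  0.13564245]
rim centre [ 0.53500609 -0.2571407 ]
[0.04246619 0.04852024 0.04956445 0.05105703]
knob 1423 [ 0.51770868 -0.09491908  0.23699156] [ 0.57065757 -0.05132163  0.33473476] [ 0.47114836 -0.12459253  0.13501855]
```

Run:
```python
import cv2
a=cv2.imread("pics/w1.png")[140:320,140:420]; cv2.imwrite("pics/w1z.png",cv2.resize(a,None,fx=2.85,fy=2.85,interpolation=cv2.INTER_CUBIC))
```

```text
(no output)
```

View pics/w1z.png

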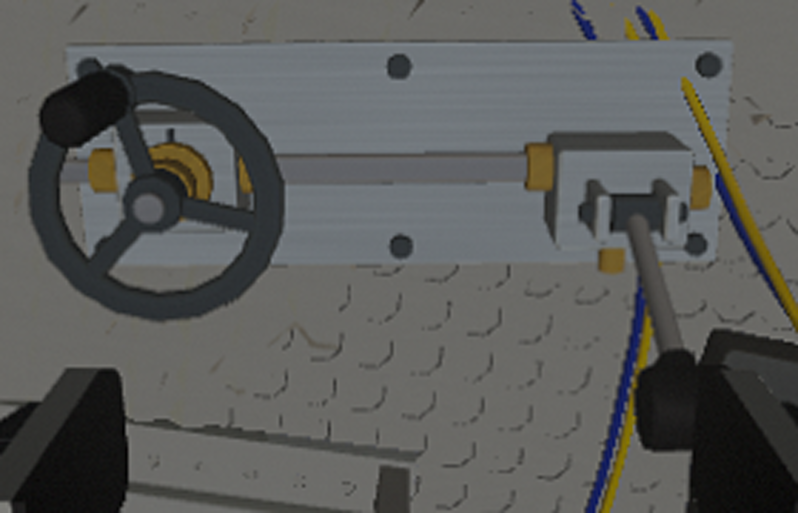

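Run:
```python
from h import *
import pickle
from scipy.optimize import least_squares
c=pickle.load(open("pics/w1.pkl","rb"));K=c["camera_matrix"];D=np.array([c["k1"],0,0,0,0.])
px=np.array([(66,43),(732,40),(716,265),(399,66),(401,246),(150,207),(672,402),(66,118),(117,88)])/2.85+140
def model(s):
    x,y,a,th=s; R=np.array([[np.cos(a),-np.sin(a),0],[np.sin(a),np.cos(a),0],[0,0,1]])
    h=[45*np.cos(np.pi+th),-95+45*np.sin(np.pi+th)]
    # plate -x edge at top of image; left=-y
    M=np.array([(-52.5,-150,10),(-52.5,150,10),(52.5,150,10),(-42.5,0,10),(42.5,0,10),(0,-95,90),(48.9,95,158),(*h,136),(*h,86)])/1000
    return M@R.T+[x,y,0]
def proj(X): return cv2.projectPoints(X,cv2.Rodrigues(c["R"])[0],c["t"],K,D)[0].reshape(-1,2)
f=least_squares(lambda s:(proj(model(s))-px).ravel(),[.515,-.17,.15,0],loss="soft_l1")
print(f.x); print((proj(model(f.x))-px).round(1).tolist())
m=model(f.x); print("knob",m[6],"wheel",m[5],"handle",m[7])
```

```text
[ 0.52221335 -0.16351008  0.15256388  0.23833245]
[[-0.8, 0.1], [0.8, 0.5], [-0.5, -0.8], [-0.0, -1.0], [-0.4, -0.7], [-0.7, -0.2], [4.7, 1.5], [1.2, -0.2], [-1.1, 1.0]]
knob [ 0.55610795 -0.06218207  0.158     ] wheel [ 0.53665076 -0.25740663  0.09      ] handle [ 0.4950452  -0.27455241  0.136     ]
```

Run:
```python
from h import *
x,y,a,th=.5222,-.1635,.1526,.2383
R=np.array([[np.cos(a),-np.sin(a),0],[np.sin(a),np.cos(a),0],[0,0,1]])
h=[45*np.cos(np.pi+th),-95+45*np.sin(np.pi+th)]
M=np.array([(-52.5,-150,10),(-52.5,150,10),(52.5,150,10),(52.5,-150,10),(0,-95,90),(48.9,95,158),(*h,136),(*h,86)])/1000@R.T+[x,y,0]
out=[]
for n,(r0,r1,c0,c1) in dict(scene=(160,310,210,370),side=(170,290,230,360)).items():
    c=manip.get_calibration(n); P=cv2.projectPoints(M,cv2.Rodrigues(c["R"])[0],c["t"],c["camera_matrix"],np.array([c["k1"],0,0,0,0.]))[0].reshape(-1,2)
    im=cv2.resize(cv2.imread(f"pics/{n}0.png")[r0:r1,c0:c1],(400,380)); sx=400/(c1-c0); sy=380/(r1-r0)
    for p in P: cv2.drawMarker(im,(int((p[0]+.5-c0)*sx),int((p[1]+.5-r0)*sy)),(0,0,255),cv2.MARKER_CROSS,12,1)
    out.append(im)
cv2.imwrite("pics/ov.png",np.hstack(out))
```

```text
(no output)
```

View pics/ov.png

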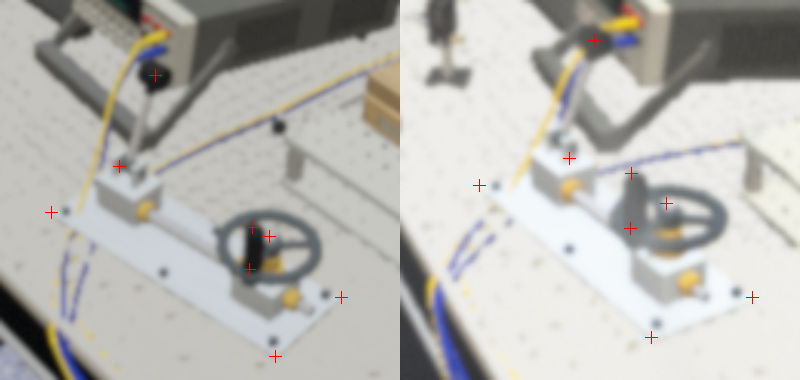

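```bash
cat >> h.py <<'E'
X0,Y0,A=.5222,-.1635,.1526
RM=np.array([[np.cos(A),-np.sin(A),0],[np.sin(A),np.cos(A),0],[0,0,1]])
def w(x,y,z): return RM@np.array([x,y,z])+[X0,Y0,0]
def knob(phi): return w(.010+.1*np.sin(phi),.095,.066+.1*np.cos(phi))
TZ=np.array([0,0,-.019])
def fm(): return RM.T@np.array(manip.current_force())
E
python3 - <<'E'
from h import *
R=down(A)
t=manip.current_time()
manip.move_ptp(knob(.4)+TZ+[0,0,.07],R)
manip.set_gripper(.68,40)
manip.move_l(knob(.4)+TZ,max_speed=.12)
print("at knob",manip.current_time()-t,fm().round(2))
save("w2",manip.grab_frame("wrist")[0])
E
```

```text
at knob 1.7832999999999997 [-0.54  0.15 -0.01]
```

View pics/w2.png

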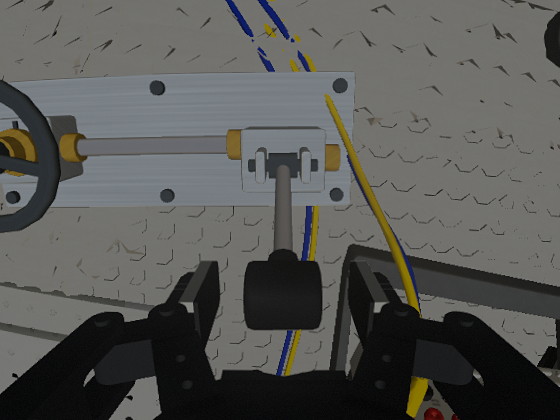

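Run:
```python
from h import *
t=manip.current_time()
manip.set_gripper(0.0,50)
print("grip",manip.current_grip_width(),fm().round(2),manip.current_time()-t)
for phi in [.3,.2,.1,0,-.1,-.2,-.3,-.36]:
    manip.move_l(knob(phi)+TZ,max_speed=.07); print(phi,fm().round(1))
phi=-.36
while phi>-.5:
    phi-=.02; manip.move_l(knob(phi)+TZ,max_speed=.05); f=fm(); print(round(phi,2),f.round(1))
    if abs(f[0])>22: break
print(manip.current_time()-t, manip.current_grip_width())
save("w3",manip.grab_frame("wrist")[0])
```

```text
grip 0.3459542587010829 [-2.76 -2.05  5.9 ] 0.35829999999999984
0.3 [ 4.2 -2.3 -1.2]
0.2 [ 5.7 -3.  -0.9]
0.1 [ 5.2 -2.1 -0.9]
0 [ 6.  -3.3  0. ]
-0.1 [ 6.1 -2.4  2.9]
-0.2 [ 6.3 -2.6  2.8]
-0.3 [ 6.1 -2.5  5.7]
-0.36 [ 6.3 -2.1  7.8]
-0.38 [ 6.  -1.2  8.8]
-0.4 [ 7.3 -0.5  9.1]
-0.42 [ 7.  -0.7 11. ]
-0.44 [ 6.3 -1.  12.4]
-0.46 [ 5.2 -0.9 12.6]
-0.48 [ 5.4 -0.7 14. ]
-0.5 [ 4.6 -0.9 13.2]
4.3999999999999995 0.3450921304762841
```

View pics/w3.png

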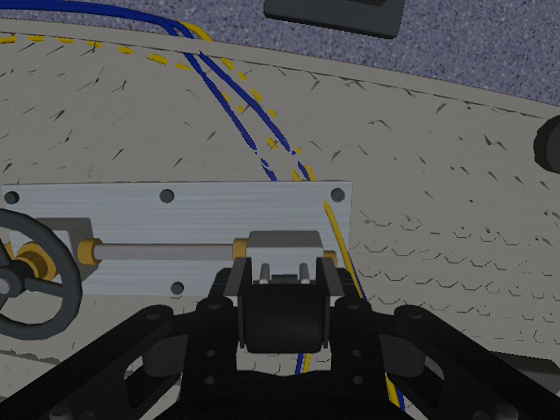

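Run:
```python
from h import *
manip.dwell(.1)
p=np.array(manip.current_ee_pos()); print("cmd",knob(-.5)+TZ,"act",p,"mf",RM.T@(p-[X0,Y0,0])-[.010,.095,.066]); print(fm().round(1),np.round(manip.current_ft_torque(),2))
for n in ["scene","side"]:
    q,d=manip.grab_frame(n); save(n+"3",q); W=cloud(d,manip.get_calibration(n))
    r=manip.look_for(n,"purge_knob"); print([(np.round(RM.T@(np.array(a["at"])-[X0,Y0,0])-[.010,.095,.066],3).tolist(),round(a["confidence"],2)) for a in r])
im=[cv2.resize(cv2.imread("pics/scene3.png")[150:270,210:340],(400,370),interpolation=cv2.INTER_CUBIC),cv2.resize(cv2.imread("pics/side3.png")[150:270,220:350],(400,370),interpolation=cv2.INTER_CUBIC)]
cv2.imwrite("pics/z3.png",np.hstack(im))
print(manip.current_time())
```

```text
cmd [ 0.47025757 -0.07537156  0.13475826] act [ 0.47313042 -0.07587197  0.13697988] mf [-0.04517915 -0.00093129  0.07097988]
[ 5.5 -1.5 13.8] [ 0.23 -1.21  0.07]
[([-0.022, 0.001, 0.047], 0.45)]
[([-0.022, -0.005, 0.042], 0.53)]
11.05
```

View pics/z3.png

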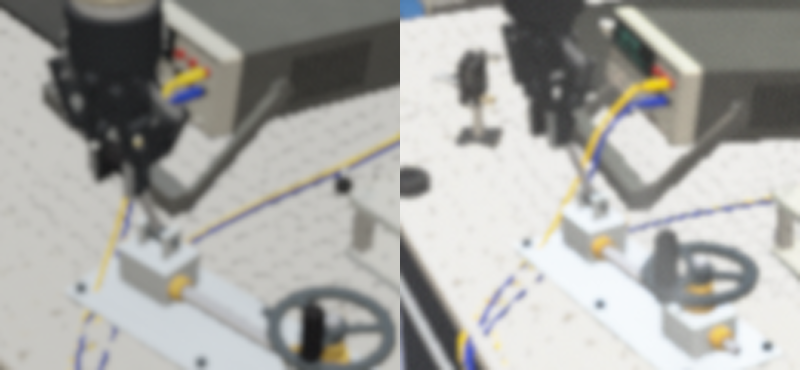

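Run:
```python
from h import *
c=manip.get_calibration("wrist")
a=np.arange(0,2*np.pi,.3); im=cv2.imread("pics/w3.png")
for phi,col in [(-.4,(0,0,255)),(-.33,(0,255,0)),(-.465,(255,0,255))]:
    k=np.array([.010+.1*np.sin(phi),.095,.066+.1*np.cos(phi)])
    P=[]
    for s in (-.015,.015):
        P+= [RM@(k+[.014*np.cos(b),s,.014*np.sin(b)])+[X0,Y0,0] for b in a]
    q=cv2.projectPoints(np.array(P),cv2.Rodrigues(c["R"])[0],c["t"],c["camera_matrix"],np.array([c["k1"],0,0,0,0.]))[0].reshape(-1,2)
    h=cv2.convexHull(q.astype(np.float32)).astype(int); cv2.polylines(im,[h],True,col,1)
    print(phi,h.reshape(-1,2).min(0),h.reshape(-1,2).max(0))
cv2.imwrite("pics/w3o.png",cv2.resize(im[200:420,150:420],None,fx=2.7,fy=2.7))
```

```text
-0.4 [245 278] [326 348]
-0.33 [245 295] [326 365]
-0.465 [245 262] [325 331]
```

View pics/w3o.png

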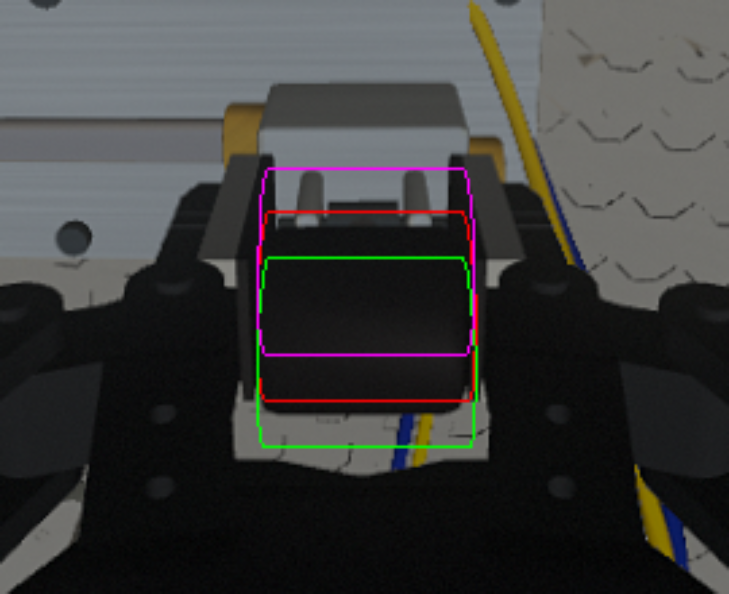

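Run:
```python
from h import *
t=manip.current_time()
manip.set_gripper(0.0,110); manip.dwell(.15)
print("grip",manip.current_grip_width(),fm().round(2))
for phi in [-.52,-.54,-.56,-.58]:
    manip.move_l(knob(phi)+TZ,max_speed=.05); manip.dwell(.05); f=fm(); 
    p=RM.T@(np.array(manip.current_ee_pos())-TZ-[X0,Y0,0])-[.010,.095,.066]
    print(phi,f.round(1),"tan",(f[0]*np.cos(phi)-f[2]*np.sin(phi)).round(1),"act phi",np.arctan2(p[0],p[2]).round(3),np.hypot(p[0],p[2]).round(4))
    if np.linalg.norm(f)>32: break
c=manip.get_calibration("wrist"); im=manip.grab_frame("wrist")[0]; save("w4",im); im=cv2.imread("pics/w4.png")
a=np.arange(0,2*np.pi,.3)
for ph,col in [(-.4,(0,0,255)),(-.35,(0,255,0))]:
    k=np.array([.010+.1*np.sin(ph),.095,.066+.1*np.cos(ph)])
    P=[RM@(k+[.014*np.cos(b),s,.014*np.sin(b)])+[X0,Y0,0] for b in a for s in (-.015,.015)]
    q=cv2.projectPoints(np.array(P),cv2.Rodrigues(c["R"])[0],c["t"],c["camera_matrix"],np.array([c["k1"],0,0,0,0.]))[0].reshape(-1,2)
    cv2.polylines(im,[cv2.convexHull(q.astype(np.float32)).astype(int)],True,col,1)
cv2.imwrite("pics/w4o.png",cv2.resize(im[200:420,150:420],None,fx=2.7,fy=2.7))
print(manip.current_time())
```

```text
grip 0.33279356700014506 [ 3.62 -1.29 16.83]
-0.52 [ 6.3  0.7 19.7] tan 15.3 act phi -0.475 0.1008
-0.54 [ 8.3  2.6 23.4] tan 19.2 act phi -0.485 0.1008
-0.56 [12.5  6.2 29.1] tan 26.0 act phi -0.488 0.1008
12.3667
```

View pics/w4o.png

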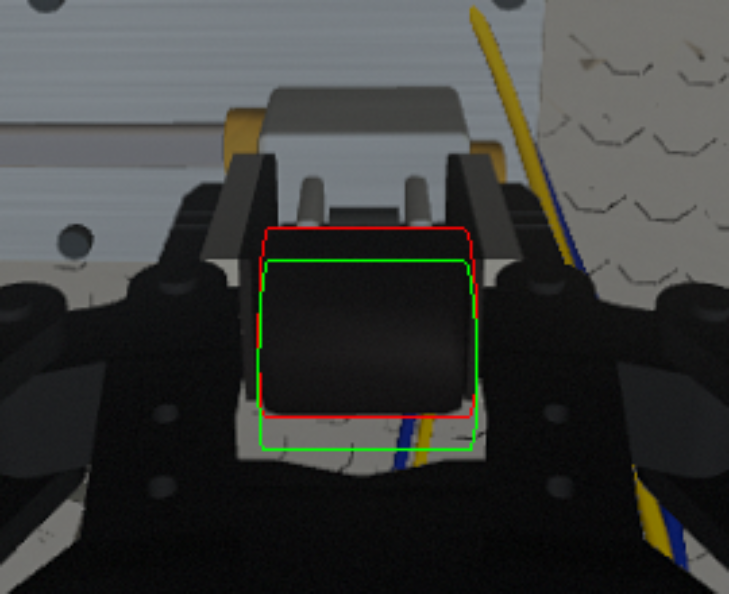

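Run:
```python
from h import *
t=manip.current_time()
for phi in [-.46,-.36,-.24,-.12,0,.1,.2,.26,.30,.33,.36,.39,.42]:
    manip.move_l(knob(phi)+TZ,max_speed=.04); f=fm(); tan=f[0]*np.cos(phi)-f[2]*np.sin(phi)
    print(phi,f.round(1),"tan",tan.round(1))
    if phi>.25 and tan<-12: break
manip.dwell(.1); print(fm().round(1),manip.current_grip_width())
c=manip.get_calibration("wrist"); im=manip.grab_frame("wrist")[0]; save("w5",im); im=cv2.imread("pics/w5.png")
a=np.arange(0,2*np.pi,.3)
for ph,col in [(.4,(0,0,255)),(.35,(0,255,0))]:
    k=np.array([.010+.1*np.sin(ph),.095,.066+.1*np.cos(ph)])
    P=[RM@(k+[.014*np.cos(b),s,.014*np.sin(b)])+[X0,Y0,0] for b in a for s in (-.015,.015)]
    q=cv2.projectPoints(np.array(P),cv2.Rodrigues(c["R"])[0],c["t"],c["camera_matrix"],np.array([c["k1"],0,0,0,0.]))[0].reshape(-1,2)
    cv2.polylines(im,[cv2.convexHull(q.astype(np.float32)).astype(int)],True,col,1)
cv2.imwrite("pics/w5o.png",cv2.resize(im[200:420,150:420],None,fx=2.7,fy=2.7))
print(manip.current_time())
```

```text
-0.46 [-0.7 -3.9 12.4] tan 4.9
-0.36 [-1.9 -6.1  7.3] tan 0.8
-0.24 [-3.6 -6.4  4.4] tan -2.4
-0.12 [-2.6 -6.5  3.1] tan -2.2
0 [-1.8 -5.7  3.3] tan -1.8
0.1 [-0.5 -5.6  1.1] tan -0.6
0.2 [-2.9 -4.7  5.1] tan -3.8
0.26 [-2.9 -4.5  4.6] tan -4.0
0.3 [-1.6 -5.4  5.1] tan -3.0
0.33 [-1.6 -5.5  4.4] tan -3.0
0.36 [-2.4 -4.9  7.9] tan -5.1
0.39 [ 0.1 -4.5  4.9] tan -1.8
0.42 [-16.5  -4.8  22.8] tan -24.3
[-15.7  -4.8  22. ] 0.3380871933081817
17.0167
```

View pics/w5o.png

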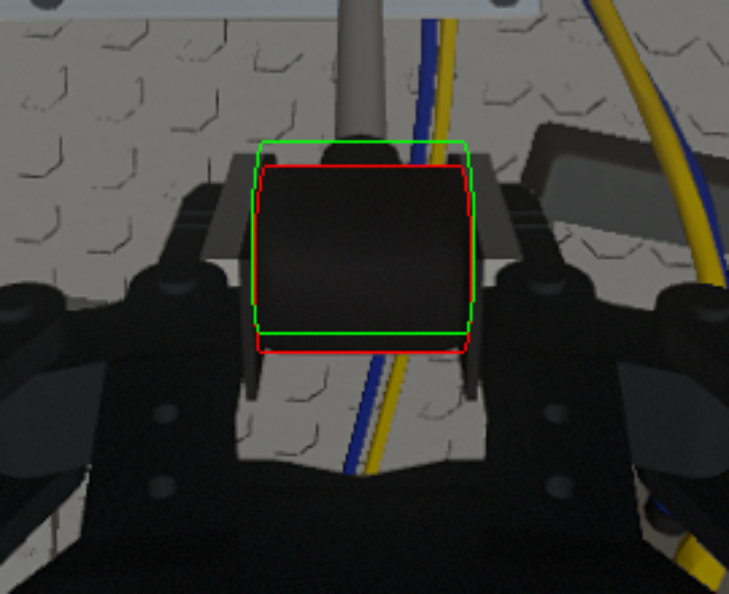

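```bash
cat >> h.py <<'E'
def crank(th,z=.120): return w(.045*np.cos(np.pi+th),-.095+.045*np.sin(np.pi+th),z)+TZ
E
python3 - <<'E'
from h import *
t=manip.current_time()
manip.move_l(knob(.395)+TZ,max_speed=.04); print(fm().round(1))
manip.set_gripper(.42,30); manip.set_gripper(.7)
print(fm().round(1))
manip.move_l(knob(.4)+TZ+[0,0,.075],max_speed=.15)
manip.move_ptp(crank(.238)+[0,0,.07],down(A))
manip.set_gripper(.58)
manip.move_l(crank(.238)+[0,0,.045],max_speed=.12)
save("w6",manip.grab_frame("wrist")[0])
p,d=manip.grab_frame("side"); save("side6",p)
r=manip.look_for("side","purge_knob"); print([(np.round(a["at"],3).tolist(),round(a["confidence"],2)) for a in r])
print(manip.current_time())
E
```

```text
[-1.8 -6.1  6. ]
[ 0.3  0.2 -0.3]
[([0.525, -0.069, 0.088], 0.56)]
20.1917
```

View pics/w6.png

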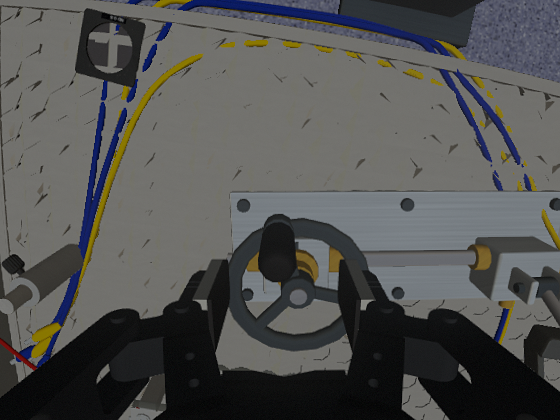

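View pics/side6.png

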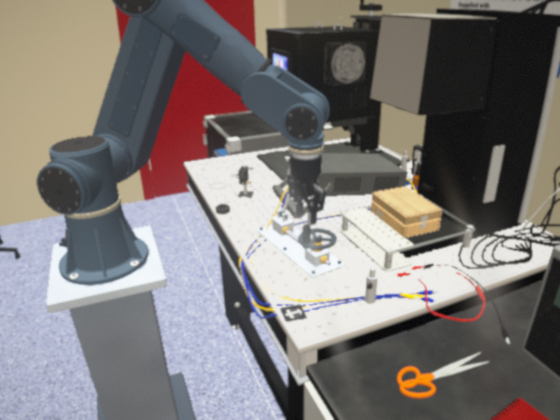

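Run:
```python
from h import *
t=manip.current_time()
manip.move_l(crank(.238),max_speed=.1); print(fm().round(1))
manip.set_gripper(0.,60); print("grip",manip.current_grip_width(),fm().round(1))
N=18; log=[]
th=.238
path=.238+2*np.pi-np.arange(1,N+1)*(2*np.pi/N)   # 2pi+.238 down to .238
for s in path:
    manip.move_l(crank(s),max_speed=.08); f=fm()
    print(round(s,2),f.round(1).tolist())
    if np.linalg.norm(f)>30: print("HIGH"); break
print(manip.current_time()-t,manip.current_grip_width(), manip.current_time())
save("w7",manip.grab_frame("wrist")[0])
```

```text
[ 0.1 -0.   0.1]
grip 0.2130870397186546 [-0.8 -0.7  4.4]
6.17 [-1.3, 1.5, 7.2]
5.82 [0.5, 1.4, 8.6]
5.47 [1.4, 0.5, 8.1]
5.12 [1.5, 1.1, 7.9]
4.78 [1.8, -0.4, 7.6]
4.43 [1.4, -0.5, 7.9]
4.08 [1.7, 0.5, 8.3]
3.73 [1.7, -0.9, 7.4]
3.38 [2.3, -1.9, 6.7]
3.03 [1.2, -2.0, 7.6]
2.68 [0.3, -1.7, 7.8]
2.33 [-0.3, -2.0, 7.4]
1.98 [-1.3, -2.0, 8.1]
1.63 [-1.8, -1.1, 9.8]
1.29 [-1.6, 0.2, 9.4]
0.94 [-1.1, 1.2, 9.0]
0.59 [-0.5, 2.9, 9.6]
0.24 [0.9, 1.0, 10.0]
7.133299999999998 0.21947628783611664 27.325
```

View pics/w7.png

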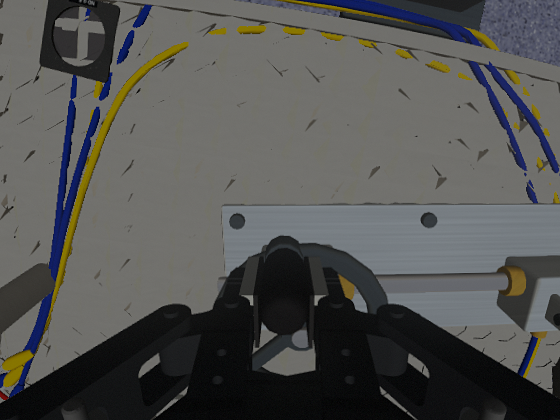

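Run:
```python
from h import *
t=manip.current_time()
def st(s):
    p=RM.T@(np.array(manip.current_ee_pos())-[X0,Y0,0]); f=fm(); q=p-[0,-.095,0]
    th=np.arctan2(q[1],q[0])-np.pi; th=(th+np.pi)%(2*np.pi)-np.pi
    ft=f@np.array([-np.sin(np.pi+th),np.cos(np.pi+th),0])  # + = pushes anticlockwise
    print(round(s,3),f.round(1).tolist(),"ft",ft.round(1),"th",round(th,4),"r",np.hypot(q[0],q[1]).round(4),p.round(4).tolist()); return ft,th
s=.238
while s>-.4:
    s-=.04; manip.move_l(crank(s),max_speed=.05); manip.dwell(.04)
    ft,th=st(s)
    if ft>25: break
print(manip.current_time()-t,manip.current_grip_width(), manip.current_time())
save("w8",manip.grab_frame("wrist")[0])
```

```text
0.198 [0.9, 0.2, 10.2] ft 0.0 th 0.2123 r 0.0448 [-0.0438, -0.1044, 0.1019]
0.158 [1.2, -0.0, 9.4] ft 0.2 th 0.1743 r 0.0448 [-0.0441, -0.1028, 0.1019]
0.118 [0.9, 0.2, 8.8] ft -0.1 th 0.1349 r 0.0448 [-0.0444, -0.101, 0.1019]
0.078 [1.6, -0.0, 9.4] ft 0.2 th 0.0946 r 0.0447 [-0.0445, -0.0992, 0.1019]
0.038 [0.3, -0.0, 8.6] ft 0.1 th 0.0552 r 0.0447 [-0.0446, -0.0975, 0.1019]
-0.002 [0.4, -1.8, 8.7] ft 1.8 th 0.0208 r 0.0447 [-0.0447, -0.0959, 0.1019]
-0.042 [-1.1, -11.7, 3.6] ft 11.7 th 0.0148 r 0.0446 [-0.0446, -0.0957, 0.102]
-0.082 [-1.7, -21.3, -0.3] ft 21.3 th 0.0081 r 0.0446 [-0.0445, -0.0954, 0.102]
-0.122 [-5.0, -30.6, -4.8] ft 30.6 th 0.002 r 0.0444 [-0.0444, -0.0951, 0.1021]
2.625 0.2125067018235027 30.0
```

View pics/w8.png

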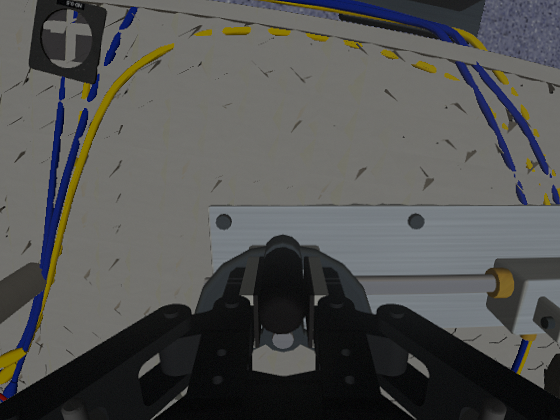

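```bash
cat >> h.py <<'E'
def st(s):
    p=RM.T@(np.array(manip.current_ee_pos())-[X0,Y0,0]); f=fm(); q=p-[0,-.095,0]
    th=np.arctan2(q[1],q[0])-np.pi; th=(th+np.pi)%(2*np.pi)-np.pi
    ft=f@np.array([-np.sin(np.pi+th),np.cos(np.pi+th),0])
    print(round(s,3),f.round(1).tolist(),"ft",ft.round(1),"th",round(th,4),"r",np.hypot(q[0],q[1]).round(4)); return ft,th
E
python3 - <<'E'
from h import *
t=manip.current_time()
manip.move_l(crank(-.03),max_speed=.03);manip.dwell(.05); st(-.03)
manip.move_l(crank(0.0),max_speed=.03);manip.dwell(.05); st(0)
N=18
for k in range(1,2*N+1):
    s=k*2*np.pi/N
    if k==2*N: s-=.03
    manip.move_l(crank(s),max_speed=.08)
    if k%3==0: ft,th=st(s)
    if np.linalg.norm(fm())>32: print("HIGH",k,fm()); break
manip.dwell(.1); st(s)
print(manip.current_time()-t,manip.current_grip_width(), manip.current_time())
save("w9",manip.grab_frame("wrist")[0])
E
```

```text
-0.03 [-0.1, -8.3, 5.3] ft 8.3 th 0.0168 r 0.0446
0 [1.1, -1.9, 7.3] ft 2.0 th 0.0236 r 0.0447
1.047 [2.3, -0.6, 8.9] ft 2.3 th 1.0676 r 0.0455
2.094 [1.4, 0.8, 7.3] ft 1.6 th 2.1007 r 0.0458
3.142 [1.2, 2.0, 8.8] ft 2.0 th -3.1412 r 0.0453
4.189 [-0.8, 0.9, 9.9] ft 1.1 th -2.0921 r 0.0446
5.236 [-0.5, -1.6, 8.8] ft 1.2 th -1.0331 r 0.0442
6.283 [1.3, -1.6, 7.5] ft 1.7 th 0.0267 r 0.0447
7.33 [2.0, -0.2, 8.4] ft 1.8 th 1.0675 r 0.0455
8.378 [2.6, 0.2, 9.4] ft 2.3 th 2.1009 r 0.0458
9.425 [2.1, 1.7, 9.3] ft 1.7 th -3.1404 r 0.0454
10.472 [-1.5, 0.4, 11.7] ft 1.6 th -2.0916 r 0.0446
11.519 [-1.6, -1.2, 9.7] ft 2.0 th -1.034 r 0.0442
12.536 [0.9, -2.1, 9.3] ft 2.1 th -0.0045 r 0.0447
12.536 [0.4, -1.5, 8.5] ft 1.5 th -0.0084 r 0.0447
13.025000000000002 0.20855667561683877 43.075
```

View pics/w9.png

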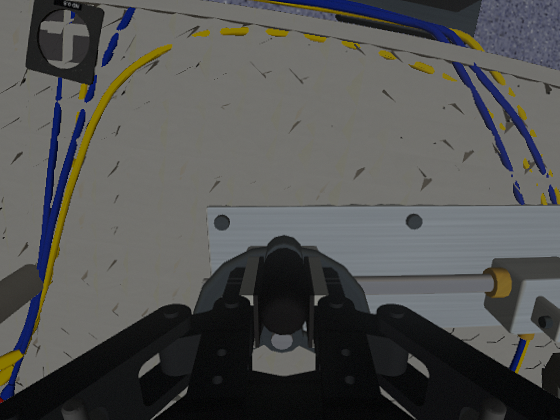

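Run:
```python
from h import *
s=4*np.pi-.001
manip.move_l(crank(s),max_speed=.02);manip.dwell(.3); ft,th=st(s)
for i in range(3):
    if abs(th-.023)<.0025: break
    s+=.023-th; manip.move_l(crank(s),max_speed=.02); manip.dwell(.3); ft,th=st(s)
print(manip.current_time(),manip.current_grip_width())
save("w10",manip.grab_frame("wrist")[0]); save("scene10",manip.grab_frame("scene")[0]); save("side10",manip.grab_frame("side")[0])
for k in ["purge_knob","mirror_mount","power_sensor","filter_frame","post_holder"]:
    r=manip.look_for("scene",k); print(k,[(np.round(a["at"],3).tolist(),round(a["confidence"],2)) for a in r[:1]])
a=cv2.imread("pics/w8.png")[190:400,200:380];b=cv2.imread("pics/w10.png")[190:400,200:380]
cv2.imwrite("pics/cmp.png",np.hstack([cv2.resize(i,None,fx=2.2,fy=2.2) for i in (a,b)]))
```

```text
12.565 [1.4, -0.3, 9.7] ft 0.3 th 0.0121 r 0.0447
12.576 [0.6, -0.3, 10.3] ft 0.4 th 0.0198 r 0.0447
12.579 [0.5, 0.9, 10.0] ft -0.9 th 0.0213 r 0.0447
44.775 0.21020333490150203
purge_knob [([0.542, -0.07, 0.15], 0.67)]
mirror_mount [([0.492, 0.238, 0.052], 0.63)]
power_sensor [([0.386, 0.133, 0.02], 0.58)]
filter_frame [([0.397, -0.431, 0.009], 0.88)]
post_holder [([0.567, -0.466, 0.061], 0.89)]
```

View pics/cmp.png

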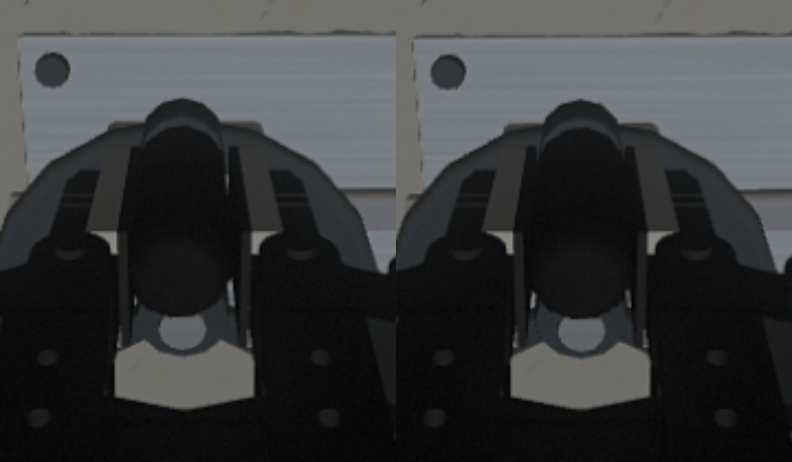

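View pics/scene10.png

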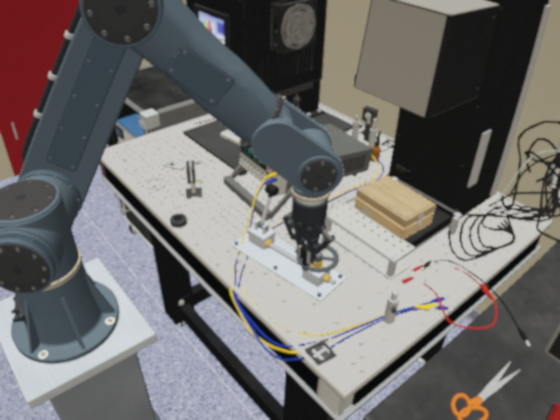

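Run:
```python
from h import *
st(0); print(manip.current_grip_width()); manip.sign_off()
```

```text
0 [1.2, 1.8, 10.3] ft -1.8 th 0.0211 r 0.0447
0.21355246674219433
the job is handed in; nothing more can be done
```

The job is done and handed in at about 45 s of the 69 s allowed. The gripper is still holding the crank handle, two full turns from closed.

- **Lever:** I gripped the knob and pulled the lever to its stop. With the first 50 N grip the pads slid about 8 mm on the knob. I raised the grip to 110 N and pulled again. The force then rose to about 26 N with no further movement, and the camera showed the lever on its stop at 0.8 rad. I eased it back at about 0.04 m/s until it pressed on its rest stop, then released it. The last picture shows the knob where it was at the start, to within about 4 mm.
- **Wheel:** It started about 1.04 turns open. I turned it clockwise until it hit the hard stop at about 31 N, with the handle where the description puts it. I then backed it off two full turns. The handle ended at 0.021 rad in my frame, against an estimated 0.0225 rad for contact with the stop. The exact contact point is uncertain by a few thousandths of a radian because the grip gives slightly under load.
- **Surroundings:** The four bystanders read within about 4 mm of their first positions. The highest forces I read were about 33 N, on the lever and at the wheel stop.

One reading disagreed with what I expected: the small tangential force (about 2 N) while turning had the opposite sign from plain friction. I put this down to how the arm settles after each short move, and checked the final angle by position instead.

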